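Touch-check the sprung pin heat sink

TASK

Before the charger is switched on, check that its pin heat sink (the one with a grid of square pins, not the straight-fin or the round one) still floats on its springs: touch its top lightly with the fingertips so that it sinks a few millimetres, not down to its stop, and stay there for about a second. Then withdraw straight up, a good 10 cm clear, so that it springs back. Do not pull it up, and touch nothing else: the other heat sinks, the toggle and the loose parts stay as they are.

Things in the scene. Friction and masses are not known exactly. Their poses are not given: they have to be found in the camera images.
- pin_top (a point): PIN heat sink: bare aluminium, 4 x 4 grid of square upright pins, 7 mm wide, 8 mm gaps, 52 x 52 mm overall. The whole sink (flange 72 x 72 x 5 mm, fins 30 mm tall on it) floats on four springs over its module plate. This point is the centre of its flat top, 53 mm above the module underside (65 mm above the shelf) at rest. The one to touch.
- pin_sink (a joint): Travel of the pin heat sink on its springs, m: 0 at rest, positive pressed down, negative pulled up. Stops at +0.012 and -0.012. Stiffness 0.6 N per mm. A light touch gives 2 to 7 mm.
- pin_module: Fixed steel module plate 80 x 80 x 4 mm that carries the pin heat sink; origin at the centre of its underside, on the charger plate (12 mm above the shelf), z up. The spring screws stand at its corners (31 mm out in x and y, heads 39 mm above the underside).
- fin_top (a point): STRAIGHT-FIN heat sink: bare aluminium, five parallel upright plates, 52 x 52 mm overall. The whole sink (flange 72 x 72 x 5 mm, fins 30 mm tall on it) floats on four springs over its module plate. This point is the centre of its flat top, 53 mm above the module underside (65 mm above the shelf) at rest. Leave alone.
- fin_sink (a joint): Travel of the straight-fin heat sink on its springs, m: 0 at rest, positive pressed down, negative pulled up. Stops at +0.012 and -0.012. Stiffness 0.6 N per mm. 
- fin_module: Fixed steel module plate 80 x 80 x 4 mm that carries the straight-fin heat sink; origin at the centre of its underside, on the charger plate (12 mm above the shelf), z up. The spring screws stand at its corners (31 mm out in x and y, heads 39 mm above the underside).
- round_top (a point): ROUND heat sink: bare aluminium, stack of four level round discs, 54 mm across. The whole sink (flange 72 x 72 x 5 mm, fins 30 mm tall on it) floats on four springs over its module plate. This point is the centre of its flat top, 53 mm above the module underside (65 mm above the shelf) at rest. Leave alone.
- round_sink (a joint): Travel of the round heat sink on its springs, m: 0 at rest, positive pressed down, negative pulled up. Stops at +0.012 and -0.012. Stiffness 0.6 N per mm. 
- round_module: Fixed steel module plate 80 x 80 x 4 mm that carries the round heat sink; origin at the centre of its underside, on the charger plate (12 mm above the shelf), z up. The spring screws stand at its corners (31 mm out in x and y, heads 39 mm above the underside).
- charger: Fixed open charger chassis: dark base plate 200 (x) x 460 (y) x 12 mm, origin at the centre of its underside, z up. The three heat sink modules stand in a row along its y in an order that varies. At its +y end (y 130 to 225 mm) a grey cast control case, up to 88 mm high, with a sloping faceplate and the toggle.
- toggle (a joint): Chrome toggle on the faceplate, rad: 0 = up (off), grows to 0.8 as it is flipped down towards the robot.
- toggle_tip (a point): Tip of the chrome toggle, a 36 mm bat standing up from the faceplate, about 104 mm above the shelf.
- lug_a: Loose tinned copper cable lug, 34 x 18 x 10 mm, lying on the chassis plate on its -x side; origin underneath, between eye (+x) and barrel (-x).
- lug_b: Second such lug, also on the chassis plate.
- grease_cap: Loose steel grease-nipple cap, 20 mm across, 18 mm high, on the chassis plate; origin at the centre of its underside.
- nylon_knob: Loose blue nylon knob, 34 mm across, 24 mm high, on the chassis plate; origin at the centre of its underside.
- cell_tray: Loose red plastic cell tray insert with six pockets, 100 x 130 x 30 mm, on the shelf left of the chassis; origin at the centre of its underside.
- screwdriver: Loose screwdriver, 180 mm long, about 30 mm high at most, lying along its x on the shelf right of the chassis.

How it is judged:
By the outcome, as a careful person would: the job done as asked, in the order asked, and still so for the second after the job is handed in, with the robot touching nothing.
It also fails if it takes over 32 s, if anything falls off the work surface, if the arm or the gripper's body presses on something with over 40 N, if the wrist force passes 120 N, or if a joint passes its speed limit or range.

ROBOT

A 7-joint arm with a two-finger parallel gripper is mounted at the origin on the work surface. World frame = base frame: x ahead of the robot, y to its left, z up, the work surface at z = 0. Lengths are in m, angles in rad, forces in N, time in s.
With the tool pointing down it reaches from about 0.425 to 0.925 m from the base axis. Payload 6.8 kg.
Tool frame: the origin (TCP) lies at the very end of the fingers, on their centre line; the grasp point (between the pads) lies 19 mm behind it (env.grasp_offset is the distance from the TCP to the grasp point, in m); z points along the fingers, y is the direction in which the jaws open and shut (so a half turn about z gives the same grasp; the last joint's range is limited). The gripper opens to 88 mm and grips with 3 to 60 N. Pads are 20 mm wide; open, the fingers measure 115 mm over their backs; the gripper's body (75 mm by 178 mm) begins 61 mm behind the grasp point.
Start: joints at [-1.411, 0.477, 0.022, 1.555, -0.011, 1.109, -0.083], TCP at [0.179, 0.651, 0.201] pointing down, gripper open.
Joint ranges: [-2.96, 2.96], [-0.34, 2.1], [-1.41, 1.46], [0.24, 2.44], [-1.37, 4.51], [0.17, 1.92], [-2.96, 2.96]. Speed limits (rad/s): [2.39, 2.39, 3.14, 3.14, 3.14, 3.14, 3.14].

INTERFACE

Orientations are given as a unit quaternion [x, y, z, w].
In Python, from rig import env gives the robot as it stands.
- The arm moves only by the tool step_arm, never from a script. Its argument "moves" is a list of rows, each an object of numbers: "ax", "ay", "az": the turn, a rotation vector about the world's x, y, z in units of 5 degrees (1.0 is 5 degrees); "tx", "ty", "tz": the shift along the world's x, y, z in mm; "gripper": the opening, from -1 (shut) to 1 (fully open). In form: [{"ax": .., "ay": .., "az": .., "tx": .., "ty": .., "tz": .., "gripper": ..}, ...]. A call has 1 to 12 rows; each row shifts and turns the pose as measured when the row begins; what a row does not reach is not made up. A row lasts 1/10 s, in which the tool goes at most 50 mm and 8.59 degrees, less where a joint would pass 70% of its speed; a pose out of reach is approached as far as the arm can. A call with a gripper value outside its range is refused whole. The fingers move at their own pace and stop on an object; the grip force is fixed at half the most. Time passes only in rows, so rows that do not move let the fingers close. It gives the time, the measured TCP pose, the force and the opening at its end, in the units of the state.
- env.sense(): the state, without advancing time (a new reading comes with each control period).
- env.snapshot(name): name is "side" or "top" or "wrist"; returns (picture, depth): 400x640x3 uint8, red, green, blue; 400x640 float32, m along the optical axis (not along the pixel's ray), 0 where there is no reading.
- env.get_calibration(name): a dict with "vertical_fov" (degrees; the focal length in pixels is half the picture's height over the tangent of half this angle, whatever the lens; pixels are square), "cx", "cy" (the principal point, pixels), "world_from_camera" (4x4, takes a point from camera to world coordinates); the wrist camera has in their place "mount" (4x4, takes a point from camera to tool coordinates, whose origin is the TCP and whose axes are the flange's). Camera axes: x right, y down, z forward; pixel columns grow to the right and rows downward; lengths in m; the calibration is good to about 2 mm. A picture is of the moment at which its call begins: read the wrist's pose just before it. get_calibration takes no time and is no camera call.
- env.hand_in(): hands the job in, once; it reports no verdict.
Trained networks look in the newest picture that a camera, given by its name, has taken for a name from the list of things; names that differ only in an ending like _2 or _b are one class to them, and where a whole thing is asked for, a point or a joint stands for the part that bears it (a point fixed in the world has none). Each returns a list of dicts, best first, with "score" (0 to 1); they miss things now and then, are a little off and sometimes report something else, mostly with a low value. They report only what shows in the picture. A call takes as long as a camera call.
- env.find_in(camera, target): "xyz" ([x, y, z] in m, in the coordinates of the camera as it stood for that picture, good to about 4 mm: the middle of the surface that is visible of it).
- env.mark_of(camera, target): "xyz" ([x, y, z] in m, in the coordinates of the camera as it stood for that picture, good to about 4 mm: a listed point, or the origin of a listed thing).
The state is a dict: "time_s": time; "q": joint angles; "dq": joint speeds; "tau": joint torques, N m; "tool_pos": TCP position; "tool_rot": TCP orientation; "ft_force": force on the tool from outside, world axes, zero at the start; "moment": the same for the moment, N m; "grip_width": finger opening in m.
Only numpy, scipy, OpenCV 4.12 (cv2) and the standard library are available. Lean on these libraries where they do the work, as an engineer would, in place of code of your own. Each camera call takes 0.05 s, during which the arm holds its last target. There are 200 camera calls.

## Working session

There is one attempt and no reset: what is moved stays moved. The work goes in short steps, Python scripts to look and compute and a tool call to move; the robot and the scene stay as the last step left them, time stands still between calls to the robot, and variables do not carry over. Pictures are saved under pics/ and viewed, about 8 in all and at most 12, crops included, and the job is handed in when it is done.

Besides the shell and the picture viewer there is one more tool, called after ">>>" as name([rows], argument=value, ...), one row to a line, values as JSON. step_arm: Moves the arm, as the interface text tells. Its arguments: {"type":"object","properties":{"moves":{"type":"array","items":{"type":"object","properties":{"ax":{"type":"number"},"ay":{"type":"number"},"az":{"type":"number"},"tx":{"type":"number"},"ty":{"type":"number"},"tz":{"type":"number"},"gripper":{"type":"number"}}}}},"required":["moves"]}

```bash
mkdir -p pics; cat > h.py <<'E'
import numpy as np, cv2
from rig import env
from scipy.spatial.transform import Rotation as R
def T(cam):
    c=env.get_calibration(cam)
    if 'mount' in c:
        s=env.sense(); M=np.eye(4); M[:3,:3]=R.from_quat(s['tool_rot']).as_matrix(); M[:3,3]=s['tool_pos']
        return M@np.array(c['mount'])
    return np.array(c['world_from_camera'])
def marks(cam,names):
    t=T(cam)
    for n in names:
        for d in env.mark_of(cam,n)[:3]:
            print(cam,n,round(d['score'],2),np.round(t[:3,:3]@np.array(d['xyz'])+t[:3,3],4))
def snap(cam,f):
    p,d=env.snapshot(cam); cv2.imwrite('pics/'+f,p[:,:,::-1]); return p,d
def cloud(cam,d):
    c=env.get_calibration(cam); f=200/np.tan(np.radians(c['vertical_fov'])/2)
    v,u=np.mgrid[:400,:640]; P=np.stack([(u-c['cx'])*d/f,(v-c['cy'])*d/f,d],-1)
    t=T(cam); return P@t[:3,:3].T+t[:3,3]
E
python3 - <<'E'
from h import *
s=env.sense(); print(s['time_s'],s['tool_pos'],s['tool_rot'],s['ft_force'])
snap('top','top1.png'); marks('top',['pin_top','fin_top','round_top','toggle_tip','charger'])
snap('side','side1.png'); marks('side',['pin_top','fin_top','round_top'])
E
```

```text
0.0 [0.17848192 0.65033071 0.20010065] [ 1.33491338e-01  9.91049580e-01 -8.89006483e-04 -3.69064148e-05] [-0.22398634  0.29741117 -0.89932404]
top pin_top 0.94 [0.572  0.0593 0.0646]
top fin_top 0.8 [ 0.6292 -0.1677  0.0608]
top round_top 0.74 [ 0.5876 -0.0575  0.0657]
top round_top 0.31 [ 0.4997 -0.0767  0.0131]
top round_top 0.24 [ 0.6071 -0.4495  0.0008]
top charger 0.57 [ 0.5513 -0.0129  0.0039]
side pin_top 0.56 [0.578  0.058  0.0644]
side pin_top 0.36 [ 0.6327 -0.1679  0.012 ]
side fin_top 0.56 [ 0.6317 -0.1729  0.0669]
side round_top 0.72 [ 0.5948 -0.0603  0.0656]
side round_top 0.31 [ 0.5058 -0.0744  0.0106]
```

View pics/top1.png

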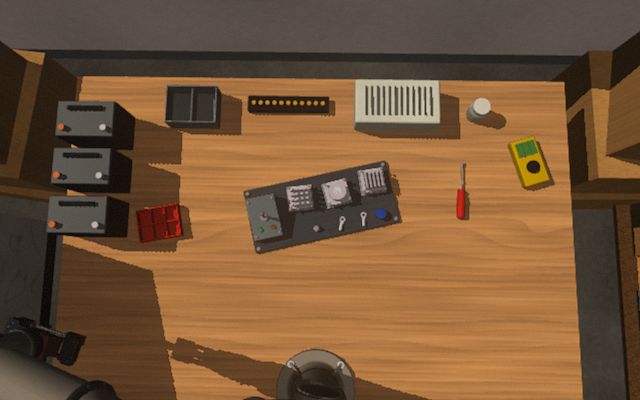

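View pics/side1.png

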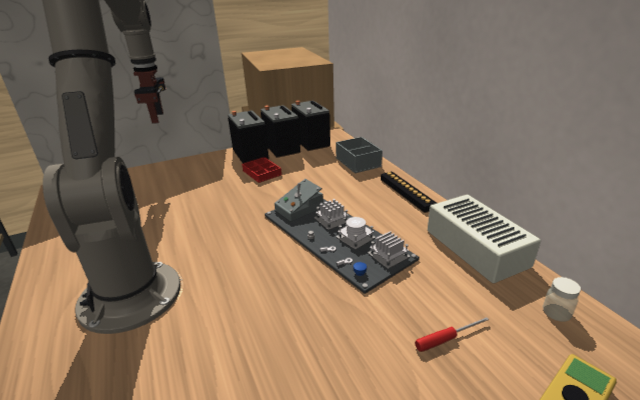

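The top view shows the pin sink at about (300,195), next to the control case. The round sink is in the middle at (337,192) and the straight-fin one at the far end, (373,180). The networks agree with this, putting pin_top at about (0.575, 0.059, 0.065). I'll shut the fingers and move above it.

>>> step_arm([
  {"tz": 25,"gripper": -1},
  {"tx": 20,"ty": -30,"tz": 25,"gripper": -1},
  {"tx": 27,"ty": -41,"gripper": -1},
  {"tx": 27,"ty": -41,"gripper": -1},
  {"tx": 27,"ty": -41,"gripper": -1},
  {"tx": 27,"ty": -41,"gripper": -1},
  {"tx": 27,"ty": -41,"gripper": -1},
  {"tx": 27,"ty": -41,"gripper": -1},
  {"tx": 27,"ty": -41,"gripper": -1},
  {"tx": 27,"ty": -41,"gripper": -1},
  {"tx": 27,"ty": -41,"gripper": -1},
  {"tx": 27,"ty": -41,"gripper": -1},
])

```text
validation failed for argument at $.mo...
```

>>> step_arm([
  {"ax": 0,"ay": 0,"az": 0,"tx": 0,"ty": 0,"tz": 25,"gripper": -1},
])

```text
time_s: 0.6
tool_pos: [0.178, 0.6487, 0.2227]
tool_rot: [0.133, 0.991, -0.003, -0.0]
ft_force: [-0.0, 0.2, 0.4]
grip_width: 0.0831
```

>>> step_arm([
  {"ax": 0,"ay": 0,"az": 0,"tx": 20,"ty": -30,"tz": 25,"gripper": -1},
  {"ax": 0,"ay": 0,"az": 0,"tx": 27,"ty": -41,"tz": 0,"gripper": -1},
  {"ax": 0,"ay": 0,"az": 0,"tx": 27,"ty": -41,"tz": 0,"gripper": -1},
  {"ax": 0,"ay": 0,"az": 0,"tx": 27,"ty": -41,"tz": 0,"gripper": -1},
  {"ax": 0,"ay": 0,"az": 0,"tx": 27,"ty": -41,"tz": 0,"gripper": -1},
  {"ax": 0,"ay": 0,"az": 0,"tx": 27,"ty": -41,"tz": 0,"gripper": -1},
  {"ax": 0,"ay": 0,"az": 0,"tx": 27,"ty": -41,"tz": 0,"gripper": -1},
  {"ax": 0,"ay": 0,"az": 0,"tx": 27,"ty": -41,"tz": 0,"gripper": -1},
  {"ax": 0,"ay": 0,"az": 0,"tx": 27,"ty": -41,"tz": 0,"gripper": -1},
  {"ax": 0,"ay": 0,"az": 0,"tx": 27,"ty": -41,"tz": 0,"gripper": -1},
  {"ax": 0,"ay": 0,"az": 0,"tx": 27,"ty": -41,"tz": 0,"gripper": -1},
])

```text
time_s: 1.7
tool_pos: [0.4661, 0.2051, 0.2541]
tool_rot: [0.126, 0.992, 0.004, 0.0]
ft_force: [0.5, 1.1, -0.3]
grip_width: 0.0009
```

>>> step_arm([
  {"ax": 0,"ay": 0,"az": 0,"tx": 25,"ty": -34,"tz": 0,"gripper": -1},
  {"ax": 0,"ay": 0,"az": 0,"tx": 25,"ty": -34,"tz": 0,"gripper": -1},
  {"ax": 0,"ay": 0,"az": 0,"tx": 25,"ty": -34,"tz": 0,"gripper": -1},
  {"ax": 0,"ay": 0,"az": 0,"tx": 18,"ty": -22,"tz": 0,"gripper": -1},
  {"ax": 0,"ay": 0,"az": 0,"tx": 8,"ty": -10,"tz": 0,"gripper": -1},
  {"ax": 0,"ay": 0,"az": 0,"tx": 0,"ty": 0,"tz": 0,"gripper": -1},
])

```text
time_s: 2.3
tool_pos: [0.5731, 0.0572, 0.2561]
tool_rot: [0.132, 0.991, 0.004, 0.003]
ft_force: [0.0, 0.9, -0.7]
grip_width: 0.0002
```

```bash
python3 - <<'E'
from h import *
s=env.sense(); print(s['time_s'],s['tool_pos'],s['tool_rot'],s['ft_force'])
p,d=snap('wrist','w1.png'); marks('wrist',['pin_top','fin_top','round_top','pin_module','toggle_tip'])
P=cloud('wrist',d); m=(abs(P[...,2]-.065)<.004)&(d>0)&(np.hypot(P[...,0]-.575,P[...,1]-.059)<.045)
Q=P[m]; print(m.sum(),Q.min(0),Q.max(0),np.median(Q,0)); r=cv2.minAreaRect((Q[:,:2]*1000).astype(np.float32)); print(r)
E
```

```text
2.3 [0.57307561 0.05722033 0.25607474] [0.13181341 0.99126307 0.00399136 0.00261112] [ 0.02984142  0.94144848 -0.68827855]
wrist pin_top 0.57 [0.577  0.0592 0.0663]
wrist fin_top 0.7 [ 0.6309 -0.1645  0.0643]
wrist fin_top 0.32 [ 0.5933 -0.055   0.0099]
wrist round_top 0.93 [ 0.5896 -0.0514  0.0658]
wrist round_top 0.62 [ 0.5    -0.072   0.0053]
wrist pin_module 0.96 [0.5717 0.0588 0.0149]
wrist pin_module 0.72 [ 0.6287 -0.164   0.0632]
wrist toggle_tip 0.56 [0.5147 0.1695 0.1031]
637 [0.54414034 0.03286459 0.06101519] [0.60243873 0.09057926 0.06579621] [0.57096774 0.06098302 0.06365415]
((573.0393676757812, 61.942562103271484), (52.30889892578125, 51.928810119628906), 7.852429389953613)
```

View pics/w1.png

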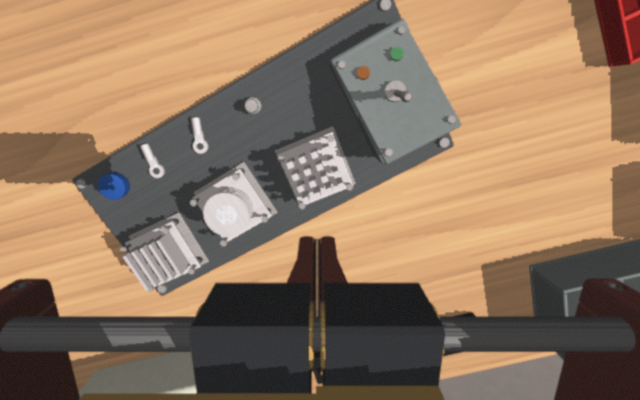

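The wrist view shows the 4x4 pin grid at about (316,168), between the round sink and the case. Its depth outline is 52 x 52 mm, centred at (0.573, 0.061), top at about 0.064–0.065. I'm descending to just above it.

>>> step_arm([
  {"ax": 0,"ay": 0,"az": 0,"tx": 0,"ty": 3,"tz": -30,"gripper": -1},
  {"ax": 0,"ay": 0,"az": 0,"tx": 0,"ty": 0,"tz": -40,"gripper": -1},
  {"ax": 0,"ay": 0,"az": 0,"tx": 0,"ty": 0,"tz": -40,"gripper": -1},
  {"ax": 0,"ay": 0,"az": 0,"tx": 0,"ty": 0,"tz": -30,"gripper": -1},
  {"ax": 0,"ay": 0,"az": 0,"tx": 0,"ty": 0,"tz": -15,"gripper": -1},
  {"ax": 0,"ay": 0,"az": 0,"tx": 0,"ty": 0,"tz": -8,"gripper": -1},
  {"ax": 0,"ay": 0,"az": 0,"tx": 0,"ty": 0,"tz": 0,"gripper": -1},
  {"ax": 0,"ay": 0,"az": 0,"tx": 0,"ty": 0,"tz": 0,"gripper": -1},
])

```text
time_s: 3.4
tool_pos: [0.5703, 0.0735, 0.0908]
tool_rot: [0.122, 0.992, 0.008, 0.005]
ft_force: [-0.7, -0.5, -0.3]
grip_width: 0.0004
```

```bash
python3 - <<'E'
from h import *
s=env.sense(); print(s['time_s'],s['tool_pos'],s['tool_rot'],s['ft_force'])
p,d=snap('side','s2.png'); marks('side',['pin_top'])
cv2.imwrite('pics/s2c.png',cv2.resize(p[140:300,240:440,::-1],None,fx=4,fy=3.75*1.066,interpolation=2)[:600])
E
```

```text
3.4 [0.57033749 0.07347572 0.09076643] [0.12227415 0.99245475 0.00787158 0.00454237] [-0.67896117 -0.54065202 -0.32163147]
side pin_top 0.57 [0.5731 0.0534 0.0677]
```

View pics/s2c.png

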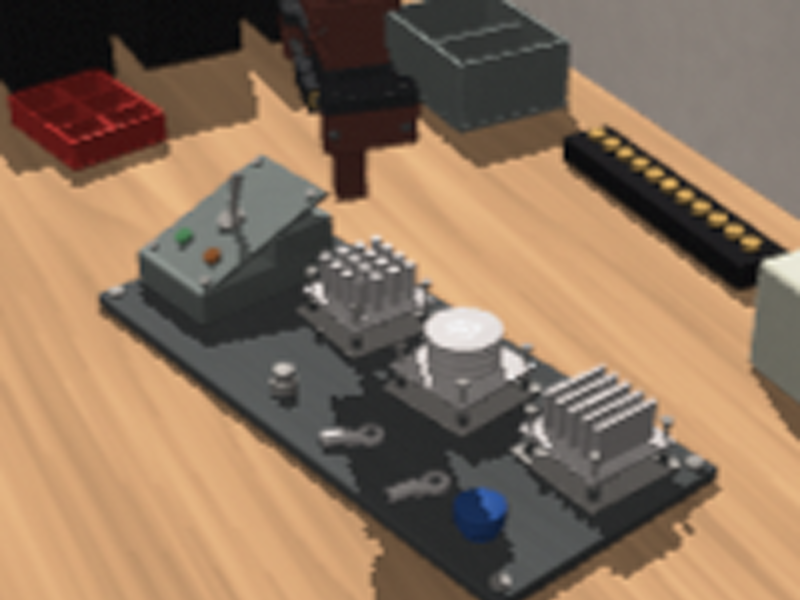

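The vertical moves drifted about 13 mm in +y and left a 1° tilt. In the picture the fingers (350,195) stand over the rear/case side of the pins (365,265). I'll correct that while still clear.

>>> step_arm([
  {"ax": -0.17,"ay": 0.13,"az": 0,"tx": 3,"ty": -12,"tz": 0,"gripper": -1},
  {"ax": 0,"ay": 0,"az": 0,"tx": 0,"ty": 0,"tz": 0,"gripper": -1},
  {"ax": 0,"ay": 0,"az": 0,"tx": 0,"ty": 0,"tz": 0,"gripper": -1},
])

```text
time_s: 3.8
tool_pos: [0.5757, 0.0603, 0.0936]
tool_rot: [0.123, 0.992, -0.0, 0.002]
ft_force: [-0.3, -0.1, 0.6]
grip_width: 0.0004
```

```bash
python3 - <<'E'
from h import *
s=env.sense(); print(s['time_s'],s['tool_pos'],s['tool_rot'],s['ft_force'])
E
```

```text
3.8 [0.57571429 0.06029283 0.09355481] [ 1.22564254e-01  9.92458904e-01 -2.09845001e-06  1.82400364e-03] [-0.30867797 -0.14070897  0.57674383]
```

>>> step_arm([
  {"ax": 0,"ay": 0,"az": 0,"tx": -1,"ty": -1,"tz": -8,"gripper": -1},
  {"ax": 0,"ay": 0,"az": 0,"tx": 0,"ty": -1,"tz": -8,"gripper": -1},
  {"ax": 0,"ay": 0,"az": 0,"tx": 0,"ty": 0,"tz": 0,"gripper": -1},
])

```text
time_s: 4.1
tool_pos: [0.5749, 0.0579, 0.0766]
tool_rot: [0.123, 0.992, 0.0, 0.002]
ft_force: [0.7, -0.8, -1.0]
grip_width: 0.0003
```

>>> step_arm([
  {"ax": 0,"ay": 0,"az": 0,"tx": 0,"ty": 1,"tz": -4,"gripper": -1},
  {"ax": 0,"ay": 0,"az": 0,"tx": 0,"ty": 1,"tz": -4,"gripper": -1},
  {"ax": 0,"ay": 0,"az": 0,"tx": 0,"ty": 0,"tz": 0,"gripper": -1},
])

```text
time_s: 4.4
tool_pos: [0.5743, 0.0602, 0.0671]
tool_rot: [0.123, 0.992, -0.0, 0.002]
ft_force: [-0.3, 0.4, -0.4]
grip_width: 0.0003
```

>>> step_arm([
  {"ax": 0,"ay": 0,"az": 0,"tx": 0,"ty": 0,"tz": -3,"gripper": -1},
  {"ax": 0,"ay": 0,"az": 0,"tx": 0,"ty": 0,"tz": -3,"gripper": -1},
  {"ax": 0,"ay": 0,"az": 0,"tx": 0,"ty": 0,"tz": 0,"gripper": -1},
])

```text
time_s: 4.7
tool_pos: [0.5743, 0.0604, 0.0606]
tool_rot: [0.123, 0.992, 0.0, 0.002]
ft_force: [0.4, 0.3, 0.6]
grip_width: 0.0004
```

```bash
python3 - <<'E'
from h import *
F=[]
for i in range(4):
    p,d=env.snapshot('side'); s=env.sense(); F.append(s['ft_force'][2])
print(np.round(F,2),s['tool_pos'],s['time_s'])
cv2.imwrite('pics/s3.png',cv2.resize(p[170:250,290:390,::-1],None,fx=7,fy=7,interpolation=2))
t=T('side');c=env.get_calibration('side');f=200/np.tan(np.radians(c['vertical_fov'])/2)
q=np.linalg.inv(t)@np.append(s['tool_pos'],1); print(((q[0]/q[2]*f+c['cx']-290)*7,(q[1]/q[2]*f+c['cy']-170)*7))
E
```

```text
[-0.3  -0.14  0.37  0.38] [0.57470512 0.06039605 0.06114373] 4.9
(np.float64(283.0428036888893), np.float64(244.14976390141302))
```

View pics/s3.png

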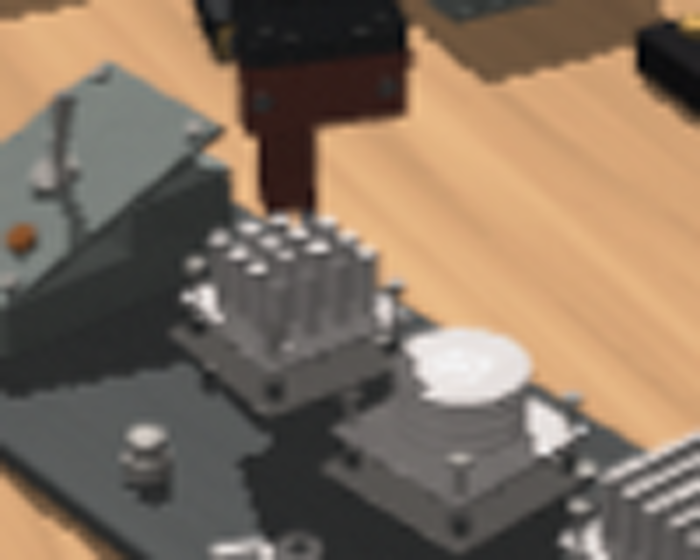

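The side view shows the fingertip ending at (287,212), about 30 crop px above its computed place (283,244). No pin is covered and the force is about 0, so it isn't touching yet. I'll measure the fingertip in the depth image.

```bash
python3 - <<'E'
from h import *
p,d=env.snapshot('side'); P=cloud('side',d); s=env.sense(); print(s['tool_pos'],s['ft_force'][2])
for v in range(190,212): 
    u=331; print(v,p[v,u],np.round(P[v,u],3), '|',p[v,328],np.round(P[v,328],3))
p=np.asarray(p).astype(int)
g=(abs(P[...,0]-.574)<.05)&(abs(P[...,1]-.06)<.05)&(P[...,2]>.058)&(p.max(2)>110); Q=P[g]
print(len(Q),np.percentile(Q,[1,50,99],axis=0).round(4))
r=cv2.minAreaRect((Q[:,:2]*1000).astype(np.float32)); print(r)
E
```

```text
[0.57471041 0.06037733 0.0611606 ] -0.10404874925952962
190 [48 26 23] [0.571 0.047 0.119] | [52 29 25] [0.563 0.05  0.12 ]
191 [48 27 22] [0.572 0.049 0.115] | [51 28 24] [0.564 0.052 0.116]
192 [48 27 24] [0.571 0.048 0.112] | [49 28 24] [0.563 0.051 0.113]
193 [48 27 23] [0.572 0.049 0.108] | [50 28 25] [0.563 0.051 0.11 ]
194 [48 27 23] [0.57  0.046 0.107] | [49 27 24] [0.564 0.052 0.106]
195 [49 27 23] [0.571 0.047 0.103] | [49 27 23] [0.564 0.052 0.102]
196 [49 26 23] [0.571 0.047 0.1  ] | [51 28 24] [0.564 0.052 0.099]
197 [50 28 26] [0.572 0.05  0.094] | [51 28 24] [0.563 0.05  0.097]
198 [50 29 24] [0.572 0.05  0.091] | [50 28 23] [0.563 0.051 0.093]
199 [69 45 35] [0.573 0.051 0.087] | [50 27 23] [0.565 0.056 0.086]
200 [134 104  85] [0.572 0.05  0.084] | [89 74 66] [0.564 0.054 0.084]
201 [193 164 143] [0.584 0.075 0.065] | [158 143 131] [0.622 0.178 0.001]
202 [174 155 141] [0.584 0.075 0.061] | [95 94 93] [0.612 0.157 0.01 ]
203 [159 153 150] [0.579 0.065 0.064] | [128 124 123] [0.608 0.148 0.012]
204 [94 91 89] [0.585 0.077 0.053] | [199 192 189] [0.567 0.06  0.067]
205 [115 111 109] [0.584 0.077 0.049] | [139 134 133] [0.565 0.057 0.066]
206 [163 157 155] [0.572 0.051 0.063] | [88 86 84] [0.565 0.057 0.062]
207 [98 93 92] [0.569 0.045 0.064] | [92 89 88] [0.567 0.061 0.056]
208 [86 82 82] [0.568 0.043 0.061] | [105 101  99] [0.558 0.043 0.064]
209 [89 85 85] [0.567 0.04  0.06 ] | [88 85 83] [0.557 0.04  0.063]
210 [92 89 88] [0.561 0.029 0.065] | [101  98  96] [0.557 0.042 0.058]
211 [84 81 80] [0.559 0.025 0.064] | [96 93 92] [0.557 0.04  0.056]
128 [[0.5325 0.013  0.0587]
 [0.5834 0.0468 0.0834]
 [0.618  0.0776 0.5226]]
((573.200439453125, 45.183349609375), (64.76162719726562, 93.37293243408203), 89.49263000488281)
```

The depth image puts the fingertip end at about z = 0.083 over (0.572, 0.06). The reported TCP is 0.061, so the shut fingers end about 21 mm above it. I'll continue down with small steps, checking force and depth.

>>> step_arm([
  {"ax": 0,"ay": 0,"az": 0,"tx": 0,"ty": 0,"tz": -5,"gripper": -1},
  {"ax": 0,"ay": 0,"az": 0,"tx": -1,"ty": 0,"tz": -5,"gripper": -1},
  {"ax": 0,"ay": 0,"az": 0,"tx": 0,"ty": 0,"tz": 0,"gripper": -1},
])

```text
time_s: 5.25
tool_pos: [0.5738, 0.0604, 0.0506]
tool_rot: [0.123, 0.992, 0.0, 0.002]
ft_force: [-0.5, -0.2, 0.1]
grip_width: 0.0004
```

```bash
cat > chk.py <<'E'
from h import *
F=[]
for i in range(4):
    p,d=env.snapshot('side'); s=env.sense(); F.append(s['ft_force'])
print('F',np.mean(F,0).round(2),np.std(F,0).round(2),s['tool_pos'],s['time_s'])
P=cloud('side',d); p=np.asarray(p).astype(int)
dark=(p[...,0]<75)&(p[...,0]-p[...,2]>15)&(abs(P[...,0]-.572)<.02)&(abs(P[...,1]-.055)<.03)&(P[...,2]<.14)
print('finger low z',np.sort(P[dark][:,2])[:8].round(4))
import sys
cv2.imwrite('pics/'+sys.argv[1],cv2.resize(p[170:250,290:390,::-1].astype(np.uint8),None,fx=7,fy=7,interpolation=2))
E
python3 chk.py s4.png
```

```text
F [-0.02  0.13  0.13] [0.54 0.31 0.52] [0.57455049 0.06048463 0.05144989] 5.45
finger low z [0.0752 0.0763 0.0766 0.0776 0.0776 0.0778 0.0783 0.0797]
```

>>> step_arm([
  {"ax": 0,"ay": 0,"az": 0,"tx": 0,"ty": 0,"tz": -3,"gripper": -1},
  {"ax": 0,"ay": 0,"az": 0,"tx": -1,"ty": 0,"tz": -3,"gripper": -1},
  {"ax": 0,"ay": 0,"az": 0,"tx": 0,"ty": 0,"tz": 0,"gripper": -1},
])

```text
time_s: 5.75
tool_pos: [0.5737, 0.0606, 0.0452]
tool_rot: [0.123, 0.992, 0.001, 0.003]
ft_force: [0.3, -0.6, 0.5]
grip_width: 0.0003
```

```bash
python3 chk.py s5.png
```

```text
F [ 0.02 -0.11  0.21] [0.38 0.35 0.24] [0.57422876 0.0605355  0.04571839] 5.95
finger low z [0.0692 0.0707 0.0715 0.0716 0.0719 0.0719 0.0724 0.0726]
```

View pics/s5.png

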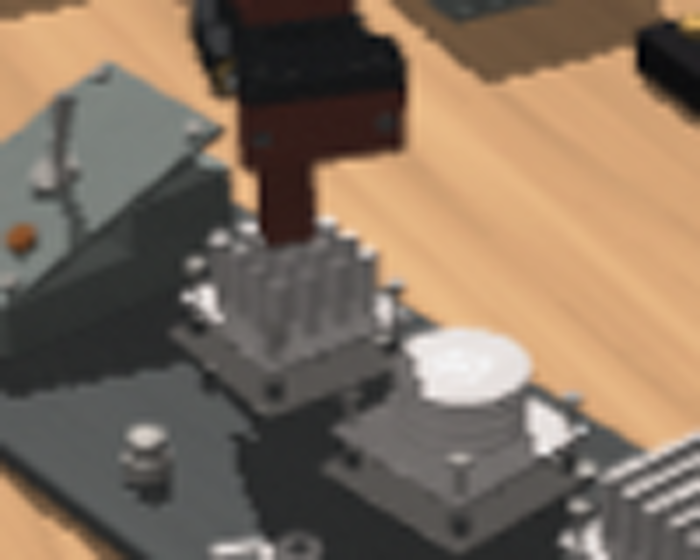

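The fingers (tip at 287,243) are now over the middle of the pin tops and just clear of them.

>>> step_arm([
  {"ax": 0,"ay": 0,"az": 0,"tx": 0,"ty": 0,"tz": -3.5,"gripper": -1},
  {"ax": 0,"ay": 0,"az": 0,"tx": 0,"ty": 0,"tz": 0,"gripper": -1},
])

```text
time_s: 6.15
tool_pos: [0.5746, 0.0606, 0.0423]
tool_rot: [0.123, 0.992, 0.001, 0.004]
ft_force: [-0.9, -0.1, 0.6]
grip_width: 0.0003
```

```bash
python3 chk.py s6.png
```

```text
F [-0.15  0.08  1.35] [0.22 0.46 0.34] [0.57462313 0.06062636 0.04259194] 6.35
finger low z [0.0661 0.0677 0.0682 0.0691 0.0691 0.0698 0.0706 0.071 ]
```

Contact: force is about 1.2 N above baseline, so roughly 2 mm sunk. I'll go another 2.5 mm and hold.

>>> step_arm([
  {"ax": 0,"ay": 0,"az": 0,"tx": 0,"ty": 0,"tz": -2.5,"gripper": -1},
  {"ax": 0,"ay": 0,"az": 0,"tx": 0,"ty": 0,"tz": 0,"gripper": -1},
])

```text
time_s: 6.55
tool_pos: [0.5748, 0.0606, 0.0402]
tool_rot: [0.123, 0.992, 0.001, 0.004]
ft_force: [-0.1, 0.1, 2.2]
grip_width: 0.0003
```

```bash
python3 chk.py s7.png
```

```text
F [-0.83 -0.02  2.07] [0.76 0.39 0.47] [0.57475768 0.06061565 0.04037187] 6.75
finger low z [0.0643 0.0653 0.0654 0.0658 0.0662 0.0667 0.0668 0.0677]
```

View pics/s7.png

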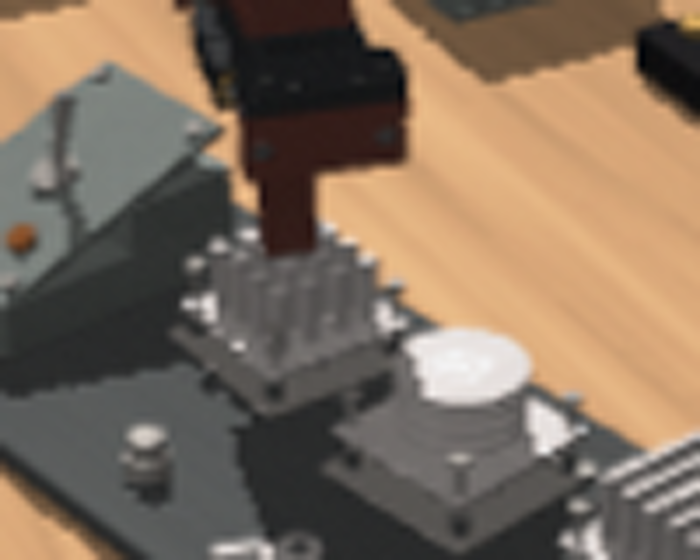

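The sink has visibly dropped (pin tops now at y≈232, previously about 222) with about 2 N, i.e. around 3.3 mm. I'll add 1 mm and hold for a second.

>>> step_arm([
  {"ax": 0,"ay": 0,"az": 0,"tx": 0,"ty": 0,"tz": -1.2,"gripper": -1},
  {"ax": 0,"ay": 0,"az": 0,"tx": 0,"ty": 0,"tz": 0,"gripper": -1},
  {"ax": 0,"ay": 0,"az": 0,"tx": 0,"ty": 0,"tz": 0,"gripper": -1},
  {"ax": 0,"ay": 0,"az": 0,"tx": 0,"ty": 0,"tz": 0,"gripper": -1},
  {"ax": 0,"ay": 0,"az": 0,"tx": 0,"ty": 0,"tz": 0,"gripper": -1},
  {"ax": 0,"ay": 0,"az": 0,"tx": 0,"ty": 0,"tz": 0,"gripper": -1},
])

```text
time_s: 7.35
tool_pos: [0.5747, 0.0606, 0.0393]
tool_rot: [0.123, 0.992, 0.001, 0.004]
ft_force: [-0.7, 0.3, 2.3]
grip_width: 0.0002
```

```bash
python3 chk.py s8.png;python3 chk.py s8.png
```

```text
F [-0.99  0.02  3.18] [0.36 0.09 0.35] [0.57475523 0.06062808 0.03933935] 7.55
finger low z [0.0628 0.0628 0.063  0.064  0.0657 0.0658 0.0669 0.067 ]
F [-0.93 -0.02  2.81] [0.46 0.29 0.64] [0.5747395  0.06062939 0.03932522] 7.75
finger low z [0.063  0.0633 0.0649 0.0651 0.0658 0.0667 0.0668 0.0669]
```

Held more than a second at about 2.8 N, roughly 4.5 mm. Withdrawing straight up.

>>> step_arm([
  {"ax": 0,"ay": 0,"az": 0,"tx": 0,"ty": 0,"tz": 5,"gripper": -1},
  {"ax": 0,"ay": 0,"az": 0,"tx": 0,"ty": 0,"tz": 6,"gripper": -1},
  {"ax": 0,"ay": 0,"az": 0,"tx": 0,"ty": 0,"tz": 8,"gripper": -1},
  {"ax": 0,"ay": 0,"az": 0,"tx": 0,"ty": 0,"tz": 10,"gripper": -1},
  {"ax": 0,"ay": 0,"az": 0,"tx": 0,"ty": 0,"tz": 12,"gripper": -1},
  {"ax": 0,"ay": 0,"az": 0,"tx": 0,"ty": 0,"tz": 15,"gripper": -1},
])

```text
time_s: 8.35
tool_pos: [0.5736, 0.0604, 0.0978]
tool_rot: [0.123, 0.992, 0.0, 0.003]
ft_force: [0.2, 0.3, -0.1]
grip_width: 0.0006
```

>>> step_arm([
  {"ax": 0,"ay": 0,"az": 0,"tx": 0,"ty": 0,"tz": 15,"gripper": -1},
  {"ax": 0,"ay": 0,"az": 0,"tx": 0,"ty": 0,"tz": 15,"gripper": -1},
  {"ax": 0,"ay": 0,"az": 0,"tx": 0,"ty": 0,"tz": 15,"gripper": -1},
  {"ax": 0,"ay": 0,"az": 0,"tx": 0,"ty": 0,"tz": 15,"gripper": -1},
  {"ax": 0,"ay": 0,"az": 0,"tx": 0,"ty": 0,"tz": 15,"gripper": -1},
  {"ax": 0,"ay": 0,"az": 0,"tx": 0,"ty": 0,"tz": 15,"gripper": -1},
  {"ax": 0,"ay": 0,"az": 0,"tx": 0,"ty": 0,"tz": 10,"gripper": -1},
  {"ax": 0,"ay": 0,"az": 0,"tx": 0,"ty": 0,"tz": 0,"gripper": -1},
  {"ax": 0,"ay": 0,"az": 0,"tx": 0,"ty": 0,"tz": 0,"gripper": -1},
  {"ax": 0,"ay": 0,"az": 0,"tx": 0,"ty": 0,"tz": 0,"gripper": -1},
])

```text
time_s: 9.35
tool_pos: [0.5749, 0.0599, 0.2118]
tool_rot: [0.123, 0.992, 0.002, 0.007]
ft_force: [0.0, -0.1, 0.4]
grip_width: 0.0003
```

```bash
python3 - <<'E'
from h import *
s=env.sense(); print(s['time_s'],s['tool_pos'],s['ft_force'])
p,d=snap('side','s9.png'); a=cv2.imread('pics/side1.png').astype(int)[:,:,::-1]
marks('side',['pin_top'])
cv2.imwrite('pics/s9c.png',np.hstack([cv2.resize(x[150:300,250:430,::-1].astype(np.uint8),(400,333),interpolation=2) for x in (a,p)]))
E
```

```text
9.35 [0.57488729 0.05994917 0.21182286] [ 0.03161568 -0.06078196  0.39568982]
side pin_top 0.6 [0.578  0.0566 0.064 ]
side pin_top 0.41 [ 0.5181 -0.1431  0.0129]
```

View pics/s9c.png

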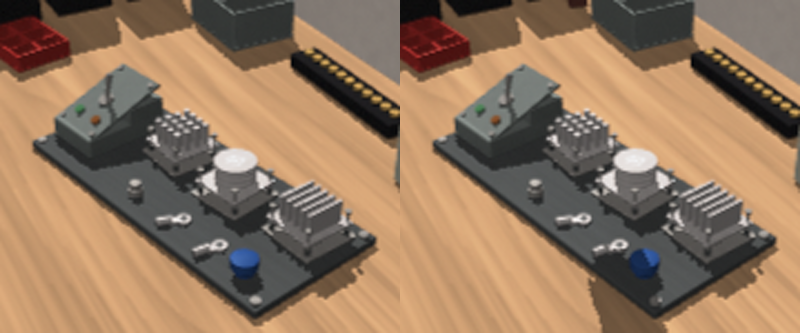

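Before and after look identical: the pin sink is back up, and the toggle, lugs, cap and knob haven't moved. The fingers are more than 14 cm clear.

```bash
python3 -c "
from rig import env
print(env.hand_in())"
```

```text
the job is handed in; nothing more can be done
None
```

I touched the pin heat sink with the shut fingertips and sank it about 4.5 mm (about 2.8 N at 0.6 N per mm). I held it there for just over a second, then withdrew straight up more than 14 cm and handed in at about 9.4 s. The sink does still float on its springs.

**Last checks:** the wrist force was back near zero. The network put the pin top at z = 0.064 m, its rest height. The before and after side views show the other heat sinks, the toggle and the loose parts in their places.

**What disagreed:**
- **Finger height:** the shut fingers ended about 21 mm above the reported TCP, by the depth image and the late contact. I set the press depth by force and picture instead of the reported height.
- **Sideways drift:** the first fast descent drifted about 13 mm sideways. I corrected it while still about 3 cm or more above the sink.

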